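# Index the gear housing's swivel stand to its next hole

### The job

Swing the swivel stand that carries the gear housing on to its next stop, anticlockwise seen from above: draw the spring pin by its black knob, turn the rotor, and let the pin's own spring drop it fully home in the next hole, then let go. The next hole's exact place must be found by letting the sprung pin ride on the track; be gentle with the pin, never jam it against the plate or the side of a hole, and leave the things lying around undisturbed.

Things in the scene. Friction and masses are not known exactly. Their poses are not given: they have to be found in the camera images.
- stand: round grey foot of the swivel stand, 330 mm across, 26 mm high, fixed to the table; origin on its vertical axis at table height; its x axis only tells how the stand is turned
- hub (a point): point on the vertical turning axis of the rotor, 46 mm above the table: the height of the index track's top face
- index_track: fixed flat steel ring track, 105 to 150 mm from the axis, top face 46 mm above the table; origin on the axis at table height. The home hole is in its dark part; the next hole is in a bright sector clamped flush on it, 40 to 66 degrees (0.70 to 1.15 rad) anticlockwise of home, where in that span is not measured. Holes: 13 mm wide along the track, 16 mm deep, 125 mm from the axis; no others
- rotor (a joint): rotor angle, rad: 0 with the pin in the home hole, grows anticlockwise seen from above, stops at -0.1 and 1.35. A steel disc 186 mm across with an aluminium gear housing (144 mm across, top 150 mm above the table) and an arm 36 mm wide, top 62 mm above the table, carrying the pin at its end, 125 mm from the axis. About 0.3 N m of friction; stays where it is left
- knob (a point): middle of the pin's black round knob, 30 mm across, 28 mm high, vertical; with the pin home it spans 82 to 110 mm above the table. Below it a steel neck 20 mm across, 62 to 81 mm above the table. The knob is 125 mm from the axis and goes round with the rotor: its direction from the axis is the rotor's direction
- plunger (a joint): lift of knob and pin, m: 0 fully home, about 0.012 when the pin's tip rides on the track, stop at 0.018. Spring and weight push it down with 7 N at 0, 10 N at 0.012, 11.5 N at 0.018; let go, it falls in a few hundredths of a second. The pin leaves a hole only when lifted above 0.012
- index_pin: the steel pin below the knob, 10 mm across with a round tip; origin at the tip, 34 mm above the table when home. Where the pin touches the track or the sides of a hole it must never bear more than 25 N
- parts_tray: bystander: open steel tray 160 x 220 x 35 mm; origin under its centre
- wrench: bystander: wrench 190 mm long lying flat; origin under its middle
- bearing: bystander: steel bearing ring, 62 mm across, 16 mm high; origin under its centre
- oil_bottle: bystander: grey oil bottle 64 mm across, 160 mm high, standing; origin under its centre

How it is judged:
By the outcome, as a careful person would: the job done as asked, in the order asked, and still so for the second after the job is handed in, with the robot touching nothing.
It also fails if it takes over 48 s, if anything falls off the work surface, if the arm or the gripper's body presses on something with over 40 N, if the wrist force passes 120 N, or if a joint passes its speed limit or range.

### The arm

A 7-joint arm with a two-finger parallel gripper is mounted at the origin on the work surface. World frame = base frame: x ahead of the robot, y to its left, z up, the work surface at z = 0. Lengths are in mm, angles in rad, forces in N, time in s.
With the tool pointing down it reaches from about 400 to 875 mm from the base axis. Payload 19.3 kg.
Tool frame: the origin (TCP) lies at the very end of the fingers, on their centre line; the grasp point (between the pads) lies 19 mm behind it (grip_point_offset is the z of the grasp point in the tool frame, in mm); z points along the fingers, y is the line along which they close (so a half turn about z gives the same grasp; the last joint's range is limited). The gripper opens to 85 mm and grips with 20 to 120 N. Pads are 22 mm wide; open, the fingers measure 114 mm over their backs; the gripper's body (76 mm by 85 mm) begins 54 mm behind the grasp point. The pads swing forward as they close: fully open they stand 13 mm farther back than shut.
Start: joints at [-1.218, 0.521, -0.036, 1.599, 0.021, 1.021, -0.113], TCP at [256.464, 569.948, 231.291] pointing down, gripper open.
Joint ranges: [-2.91, 2.91], [-0.3, 2.13], [-1.5, 1.42], [0.17, 2.43], [-1.26, 4.41], [0.16, 1.93], [-2.52, 2.52]. Speed limits (rad/s): [1.89, 1.89, 2.39, 2.39, 3.01, 3.01, 3.01].

### API

Orientations are given as a 3x3 rotation matrix whose columns are the frame's x, y, z axes.
In Python, from workcell import movep, movel, goto_joints, open_gripper, clamp, wait, inverse_kinematics, read_state, camera, PlanningError, finish_job, grip_point_offset gives the robot as it stands. Calls block until the motion is done:
- movep(position, orientation): joint-space move of the TCP to a pose.
- movel(position, frame=None, max_speed=150, guard=None): straight line of the TCP; frame=None keeps the orientation; max_speed is the mean speed in mm/s. With guard (N) it stops when the force on the tool has changed by that much, and returns True; else False.
- goto_joints(angles): joint-space move.
- open_gripper() and clamp(): open the fingers fully, or close them until they stop; the grip force is fixed at half the most.
- wait(seconds).
- inverse_kinematics(position, orientation): joint angles nearest the present ones, or None.
- read_state(): the state.
- camera(name): name is "scene" or "top" or "wrist"; returns a dict with "image" (420x560x3 uint8, blue, green, red), "range_z" (420x560 float32, mm along the optical axis (not along the pixel's ray), 0 where there is no reading), "fx", "fy", "cx", "cy" (pixels), "cam_to_world" (4x4, takes a point from camera to world coordinates). Camera axes: x right, y up, looking along -z (the intrinsics and any distortion apply to the point x, -y, -z); pixel columns grow to the right and rows downward; lengths in mm; the calibration is good to about 2 mm. A picture is of the moment at which its call begins.
A pose or a line that the arm cannot do raises PlanningError and nothing moves.
- finish_job(): hands the job in; it is judged then, once.
The state is a dict: "time": time; "qpos": joint angles; "qvel": joint speeds; "joint_efforts": joint torques, N m; "eef_pos": TCP position; "tool_rot": TCP orientation; "ft_force": force on the tool from outside, world axes, zero at the start; "torque": the same for the moment, N m; "finger_gap": finger opening in mm; "gripper_force": force on a finger pad.
Only numpy, scipy, OpenCV 4.12 (cv2) and the standard library are available. Lean on these libraries where they do the work, as an engineer would, in place of code of your own. Each camera call takes 0.05 s, during which the arm holds its last target. There are 200 camera calls.

## Working session

There is one attempt and no reset: what is moved stays moved. The work goes in short steps, each a Python script; the robot and the scene stay as the last script left them, time stands still between calls to the robot, and variables do not carry over. Pictures are saved under pics/ and viewed, at most 10 in all, crops included, and the job is handed in when it is done.

```bash
ls; mkdir -p pics
python3 - <<'E'
from workcell import *
import cv2,numpy as np
s=read_state();print(s['time'],s['eef_pos'],s['tool_rot'],s['finger_gap'],grip_point_offset)
for n in('top','scene'):
    c=camera(n);cv2.imwrite(f'pics/{n}0.png',c['image']);np.savez(f'{n}0.npz',**c)
    print(n,c['fx'],c['cx'],c['cy'],c['cam_to_world'].round(3).tolist(),[k for k in c])
E
```

```text
pics
0.0 [256.36647967 569.64277624 230.73062655] [[-9.11919190e-01  4.10369651e-01 -3.74026496e-04]
 [ 4.10369811e-01  9.11918592e-01 -1.04810443e-03]
 [-8.90285342e-05 -1.10927573e-03 -9.99999381e-01]] 85.29461001349262 -18.700000000000003
top 435.05184179754673 279.71219295901216 212.3820687852419 [[0.024, 0.983, -0.18, 370.908], [-1.0, 0.024, -0.004, 18.438], [0.0, 0.18, 0.984, 1281.124], [0.0, 0.0, 0.0, 1.0]] ['image', 'range_z', 'fx', 'fy', 'cx', 'cy', 'cam_to_world']
scene 529.699304283543 280.37976722591765 205.80060839254375 [[-0.841, -0.333, 0.427, 1279.075], [0.541, -0.5, 0.676, 1128.223], [-0.011, 0.8, 0.6, 1061.265], [0.0, 0.0, 0.0, 1.0]] ['image', 'range_z', 'fx', 'fy', 'cx', 'cy', 'cam_to_world']
```

View pics/top0.png

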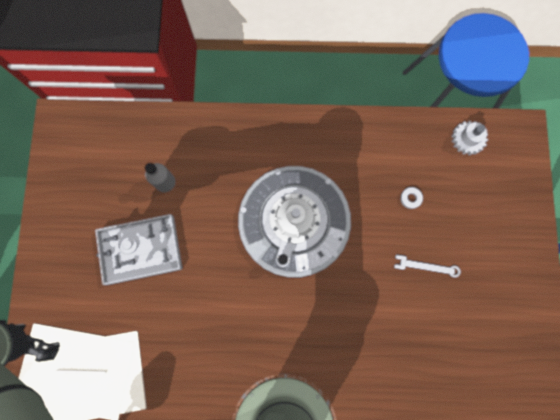

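View pics/scene0.png

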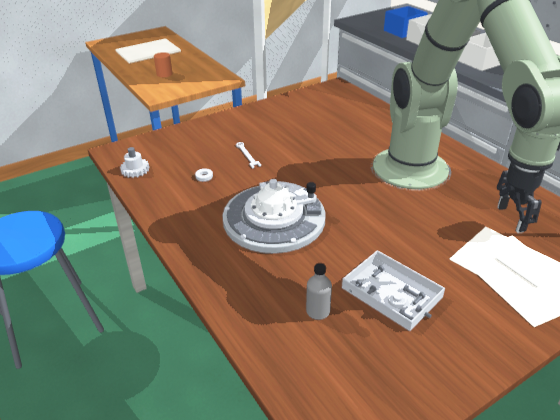

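The top view shows the stand centred near (295,220), with the black knob at (283,259) on the robot's side. The bright sector runs about (300,265) to (325,245), which is anticlockwise. The bottle (160,178), tray (138,250), wrench (428,266) and bearing (412,198) are all well clear.

```bash
cat > h.py <<'E'
import numpy as np,cv2
def cloud(c):
    v,u=np.mgrid[0:420,0:560];z=c['range_z']
    P=np.stack([(u-c['cx'])/c['fx']*z,-(v-c['cy'])/c['fy']*z,-z],-1)
    T=c['cam_to_world'];W=P@T[:3,:3].T+T[:3,3];W[z<=0]=np.nan
    return W
def ray(c,u,v,h):
    T=c['cam_to_world'];d=T[:3,:3]@np.array([(u-c['cx'])/c['fx'],-(v-c['cy'])/c['fy'],-1]);o=T[:3,3]
    return o+d*(h-o[2])/d[2]
def knob(c,roi,thr=60):
    """centroid of the dark knob top (z 100..118) by depth+colour"""
    W=cloud(c);m=(c['image'].max(-1)<thr)&(np.abs(W[...,2]-96)<22)
    M=np.zeros_like(m);x0,x1,y0,y1=roi;M[y0:y1,x0:x1]=1
    return m&M,W
E
python3 - <<'E'
from h import *
c=dict(np.load('top0.npz'));W=cloud(c);u0=W[100:330,180:400]
# foot outline: pixels above 15 mm in region
R=np.zeros((420,560),bool);R[150:290,225:365]=1
m=(R&(W[...,2]>13)).astype(np.uint8)
k=max(cv2.findContours(m,cv2.RETR_EXTERNAL,cv2.CHAIN_APPROX_NONE)[0],key=cv2.contourArea)
(e,ax,_)=cv2.fitEllipse(k);print('foot',e,ax,ray(c,*e,26),ray(c,*e,40))
t=R&(abs(W[...,2]-46)<5);P=W[t][:,:2]
A=np.c_[2*P,np.ones(len(P))]
print('track',len(P),P.min(0),P.max(0),(P.min(0)+P.max(0))/2)
m,W=knob(c,(265,305,240,280));ys,xs=np.nonzero(m)
print('knob',len(xs),xs.mean(),ys.mean(),ray(c,xs.mean(),ys.mean(),106),np.median(W[m],0),W[m].min(0),W[m].max(0))
t=cv2.resize(c['image'][155:285,230:360],(600,600),interpolation=cv2.INTER_CUBIC);cv2.imwrite('pics/crop1.png',t)
E
```

```text
foot (293.8857116699219, 221.32028198242188) (109.59909057617188, 111.09190368652344) [575.60752623 -18.22230858  26.        ] [573.32425531 -17.81339331  40.        ]
track 1413 [ 430.32106591 -162.0328089 ] [678.88452896  73.63661025] [554.60279744 -44.19809933]
knob 38 282.5 259.0 [459.0456073   12.88900279 106.        ] [458.89002935  12.9166889  109.52028961] [450.38579253   6.05380741 105.26452719] [466.98044841  19.74463477 114.55919775]
```

View pics/crop1.png

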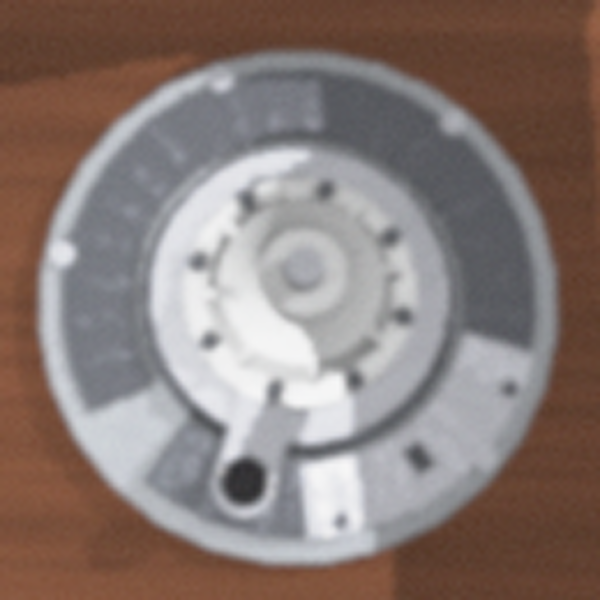

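Knob is at about (459,13) and the axis at about (576,-18). The hole looks to be at crop (420,458), i.e. pixel (321,254). I'll move above the knob with the fingers closing tangentially and take a wrist view.

```bash
cat >> h.py <<'E'
def frame(phi):
    """tool down, y tangential (anticlockwise) for rotor direction phi"""
    y=np.array([-np.sin(phi),np.cos(phi),0]);z=np.array([0,0,-1.]);return np.c_[np.cross(y,z),y,z]
E
python3 - <<'E'
from workcell import *
from h import *
c=dict(np.load('top0.npz'));print('hole',ray(c,321,254.2,46),'screws',ray(c,230+340*.2167,155+520*.2167,46),ray(c,230+510*.2167,155+388*.2167,46))
phi=np.arctan2(31,-117)
for d in(0,.7,.92,1.15):
    print(d,inverse_kinematics([576+125*np.cos(phi+d),-18+125*np.sin(phi+d),90],frame(phi+d)))
movep([459,13,200],frame(phi))
s=read_state();print(s['time'],s['eef_pos'],s['qpos'])
c=camera('wrist');cv2.imwrite('pics/w0.png',c['image']);np.savez('w0.npz',**c)
print(c['fx'],c['cx'],c['cy'],c['cam_to_world'].round(3).tolist())
E
```

```text
hole [479.75909691 -96.25273716  46.        ] screws [440.57391769 -47.6750609   46.        ] [ 524.23091975 -151.64117556   46.        ]
0 [-0.53038799  0.55247864  0.48961437  2.16852844 -0.50830148  0.5318231
 -1.48666807]
0.7 [-0.32836949  0.56344355  0.47327752  2.13604063 -0.4873952   0.54664281
 -0.62441321]
0.92 [-0.26559199  0.58088188  0.45820591  2.09046196 -0.46718225  0.56921872
 -0.38253673]
1.15 [-0.21119184  0.60520377  0.44242956  2.02977351 -0.44596251  0.60009618
 -0.14367563]
2.225 [459.19102367  13.68476258 199.97159651] [-0.79334027  0.41610304  0.83038456  2.08151696 -0.42209243  0.81626466
 -1.53685482]
348.34659571310647 280.50937482754944 215.48403250527969 [[-0.254, 0.932, 0.26, 525.702], [-0.967, -0.244, -0.068, -3.396], [0.0, -0.269, 0.963, 342.367], [0.0, 0.0, 0.0, 1.0]]
```

View pics/w0.png

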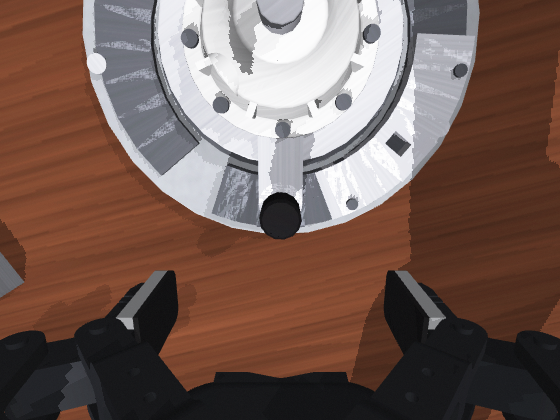

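The wrist view shows the knob top at about (280,213), midway between the finger pads (inner edges 176 and 387, middle 281). The hole is at (398,144) in the bright sector. Now precise numbers.

Run:
```python
from h import *
from scipy.optimize import least_squares
c=dict(np.load('w0.npz'));W=cloud(c);g=c['image'].max(-1)
u,v=np.mgrid[0:560,0:420][0].T,np.mgrid[0:420,0:560][0]
m=(g<60)&(abs(u-280)<35)&(v>170)&(v<250)
print('knob z pct',np.nanpercentile(W[m][:,2],[5,25,50,75,95]))
t=(m&(W[...,2]>104)).astype(np.uint8)
k=max(cv2.findContours(t,cv2.RETR_EXTERNAL,cv2.CHAIN_APPROX_NONE)[0],key=cv2.contourArea)
e=cv2.fitEllipse(k);kn=ray(c,*e[0],110);print('knob',e,kn)
h=(g<90)&(abs(u-398)<18)&(abs(v-144)<16);n,l,st,ce=cv2.connectedComponentsWithStats(h.astype(np.uint8));i=1+st[1:,4].argmax()
ho=ray(c,*ce[i],46);print('hole',ce[i],st[i],ho)
# axis from the foot's/track outer step: foot outline against wood (left/right sides)
b=c['image'].astype(int);fo=(W[...,2]>14)&(v<240)&(v>3)
k=max(cv2.findContours(fo.astype(np.uint8),cv2.RETR_EXTERNAL,cv2.CHAIN_APPROX_NONE)[0],key=cv2.contourArea)[:,0]
P=np.array([ray(c,a,d,26)[:2] for a,d in k if d>8 and abs(a-280)>45])
r=least_squares(lambda q:np.hypot(*(P-q[:2]).T)-q[2],[576,-18,165],loss='soft_l1',f_scale=1);print('foot circle',r.x,np.median(abs(r.fun)))
A=r.x[:2]
for n,p in(('knob',kn),('hole',ho)):
    d=p[:2]-A;print(n,np.hypot(*d),np.arctan2(d[1],d[0])%(2*np.pi))
# pads: middle column vs. TCP projection
T=c['cam_to_world']
q=np.linalg.inv(T)@np.array([459.19,13.685,110,1]);print('TCP axis at z110 px',c['cx']-c['fx']*q[0]/q[2],c['cy']+c['fy']*q[1]/q[2])
for row in(275,285,295,305):
    x=np.nonzero(g[row]<60)[0];L=x[x<281].max();R=x[x>281].min();print(row,L,R,(L+R)/2)
```

```text
knob z pct [ 89.60334442 108.46524493 109.37792684 109.95778237 110.70649156]
knob ((279.9748840332031, 218.1307373046875), (40.39207077026367, 40.88766860961914), 98.14677429199219) [461.23369725  13.87452363 110.        ]
hole [397.33457249 144.27509294] [386 134  25  21 269] [480.70250583 -92.54389673  46.        ]
foot circle [580.7177041  -17.61007573 162.33640871] 0.2861055179611185
knob 123.5625667042056 2.8839446070706014
hole 124.97246663091215 3.784597155706657
TCP axis at z110 px 280.98498174761323 220.79627942775284
275 174 387 280.5
285 175 385 280.0
295 176 385 280.5
305 177 384 280.5
```

```bash
cat >> h.py <<'E'
PHI=2.8826
def mid(c,r0=268,r1=300):
    """middle column between pads, and knob's middle column, from the wrist view"""
    g=c['image'].max(-1);L=[];W=cloud(c)
    for r in range(r0,r1):
        x=np.nonzero(g[r]<60)[0];x1=x[x<215];x2=x[x>345]
        if len(x1) and len(x2):L.append((x1.max()+x2.min())/2)
    m=(g<60)&(abs(W[...,2]-100)<16);m[:,:215]=0;m[:,345:]=0
    xs=np.nonzero(m)[1];return np.median(L),xs.min(),xs.max(),(xs.min()+xs.max())/2
E
python3 - <<'E'
from workcell import *
from h import *
t=np.array([-np.sin(PHI),np.cos(PHI)])
p=np.array([460.8,13.6])
movel([*p,125],frame(PHI),max_speed=80)
e=np.array(read_state()['eef_pos']);print(e)
c=camera('wrist');print(mid(c))
p2=p+(p-e[:2]);movel([*p2,78],frame(PHI),max_speed=50)
s=read_state();print(s['time'],s['eef_pos'],s['ft_force'],s['finger_gap'])
c=camera('wrist');cv2.imwrite('pics/w1.png',c['image']);np.savez('w1.npz',**c);print(mid(c))
E
```

```text
[461.02099729  13.615538   125.34427014]
(np.float64(280.5), np.int64(251), np.int64(310), np.float64(280.5))
4.5083 [460.71456363  13.56725753  78.20914439] [0.27412884 0.20518872 0.44972165] 85.29207106814803
(np.float64(280.5), np.int64(240), np.int64(320), np.float64(280.0))
```

View pics/w1.png

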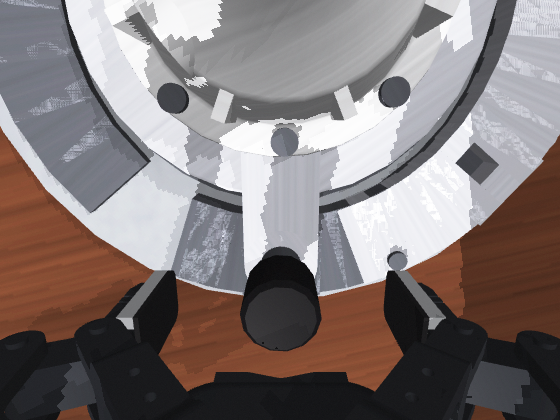

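The knob (column 280) sits centred between the pads (middle 280.5). Clamp and lift.

Run:
```python
from workcell import *
from h import *
clamp();s=read_state();e=np.array(s['eef_pos']);print(s['time'],e,s['ft_force'],s['finger_gap'],s['gripper_force'])
t=np.array([-np.sin(PHI),np.cos(PHI),0]);f=np.dot(s['ft_force'],t);print('tangential',f)
if abs(f)<12:
    movel(e+[0,0,15.3],max_speed=25)
    s=read_state();print(s['time'],s['eef_pos'],s['ft_force'],s['finger_gap'])
    c=camera('wrist');np.savez('w2.npz',**c);print(mid(c))
```

```text
5.1167 [460.63268538  13.65566122  78.22157482] [-1.82119782  1.25258347  9.24324797] 28.609436209204706 58.45908343791962
tangential -0.7443864965252092
5.8917 [460.58509818  13.64511603  93.46403126] [  2.77168     -0.37864946 -11.28703423] 28.488775674056374
(np.float64(280.0), np.int64(215), np.int64(344), np.float64(279.5))
```

```bash
cat >> h.py <<'E'
A=np.array([581.3,-17.7])
def P(th,z,r=125):
    a=PHI+th;return [A[0]+r*np.cos(a),A[1]+r*np.sin(a),z]
def ft(s,th):
    a=PHI+th;f=np.array(s['ft_force']);return np.round([f@[np.cos(a),np.sin(a),0],f@[-np.sin(a),np.cos(a),0],f[2]],1)
E
python3 - <<'E'
from workcell import *
from h import *
e=np.array(read_state()['eef_pos']);d=e[:2]-A
r=np.hypot(*d);th0=np.arctan2(d[1],d[0])%(2*np.pi)-PHI;print(r,th0)
off=0
for th in np.linspace(0.08,.8,10):
    hit=movel(P(th0+th,e[2],r+off),frame(PHI+th),max_speed=50,guard=40)
    s=read_state();f=ft(s,th);print(round(th,2),s['time'],f,off,np.round(s['eef_pos'],1))
    if hit or abs(f[0])>30:print('stop');break
    off+=np.clip(f[0]*.03,-.5,.5) if abs(f[0])>4 else 0
print(s['finger_gap'])
E
```

```text
124.73091227744125 0.004793851720325204
0.08 6.2917 [ -1.6   1.7 -11.2] 0 [458.4   3.7  93.4]
0.16 6.6417 [ -1.3   1.9 -10.4] 0 [457.1  -5.9  93.4]
0.24 6.9917 [ -0.4   1.2 -10.9] 0 [456.5 -15.8  93.4]
0.32 7.3417 [  0.3   1.4 -10. ] 0 [456.8 -25.8  93.4]
0.4 7.6917 [ -0.3   1.3 -10.7] 0 [457.8 -35.7  93.4]
0.48 8.0417 [ -0.1   1.4 -10.8] 0 [459.6 -45.5  93.4]
0.56 8.3917 [  0.5   1.2 -11.8] 0 [462.3 -55.1  93.4]
0.64 8.7417 [  0.1   1.4 -10.3] 0 [465.7 -64.5  93.4]
0.72 9.0917 [ -0.1   0.3 -10.6] 0 [469.8 -73.6  93.4]
0.8 9.4417 [ -0.2   1.  -10.8] 0 [474.7 -82.3  93.4]
28.48578518338626
```

Run:
```python
from workcell import *
from h import *
e=np.array(read_state()['eef_pos'])
hit=movel(e-[0,0,4.5],max_speed=6,guard=5)
s=read_state();print(hit,s['time'],s['eef_pos'],ft(s,.8))
open_gripper();wait(.2)
s=read_state();print(s['time'],s['eef_pos'],ft(s,.8),s['finger_gap'])
c=camera('wrist');cv2.imwrite('pics/w3.png',c['image']);np.savez('w3.npz',**c);print(mid(c))
```

```text
True 10.0333 [474.58476845 -82.20494989  89.63079021] [-1.5  1.6  0.7]
10.825 [473.78299978 -82.08213943  89.18628272] [-1.3  0.1  0. ] 85.50471840022227
(np.float64(280.5), np.int64(242), np.int64(319), np.float64(280.5))
```

View pics/w3.png

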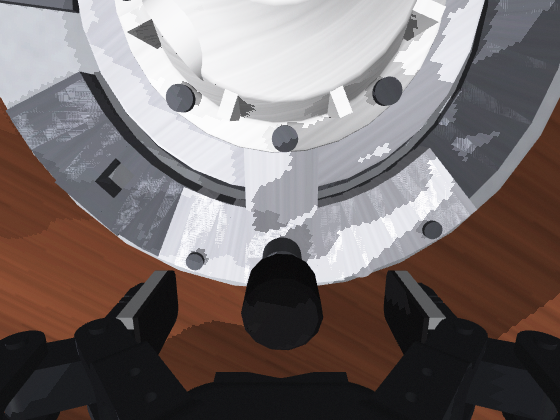

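The knob (280) is still centred and the pin is riding on the track. The home hole is visible at (110,178), and the next hole is hidden under the arm, just ahead. Now push the knob gently with the trailing finger, under guard.

```bash
cat >> h.py <<'E'
def kz(c):
    W=cloud(c);g=c['image'].max(-1);m=(g<60)&(W[...,2]>75)&(W[...,2]<135);m[:,:190]=0;m[:,370:]=0;m[350:]=0
    return m.sum(),np.percentile(W[m][:,2],[50,80,90,95]).round(1)
E
python3 - <<'E'
from workcell import *
from h import *
print(kz(dict(np.load('w1.npz'))),kz(dict(np.load('w3.npz'))))
thm=.88+.005;a=PHI+thm;t=np.array([-np.sin(a),np.cos(a),0]);F=frame(a)
base=np.array(P(thm,82,124.7))
movel(base+t*14.5,F,max_speed=50);wait(.1)
s=read_state();print(s['time'],s['eef_pos'],ft(s,thm))
hit=movel(base+t*36,max_speed=10,guard=9)
s=read_state();print(hit,s['time'],s['eef_pos'],ft(s,thm),'tang',(np.array(s['eef_pos'])-base)@t)
c=camera('wrist');cv2.imwrite('pics/w4.png',c['image']);np.savez('w4.npz',**c);print(kz(c))
E
```

```text
(np.int64(6034), array([109.3, 110. , 110.3, 110.5])) (np.int64(6326), array([120.6, 121.3, 121.6, 121.9]))
11.65 [ 488.6338809  -102.25935522   82.06772482] [ 0.3 -0.5 -1.2]
True 12.4583 [ 490.44055019 -105.14801288   81.62769798] [-1.  -0.7  0.2] tang 17.6297215790248
(np.int64(4888), array([119.9, 121.2, 121.5, 121.8]))
```

View pics/w4.png

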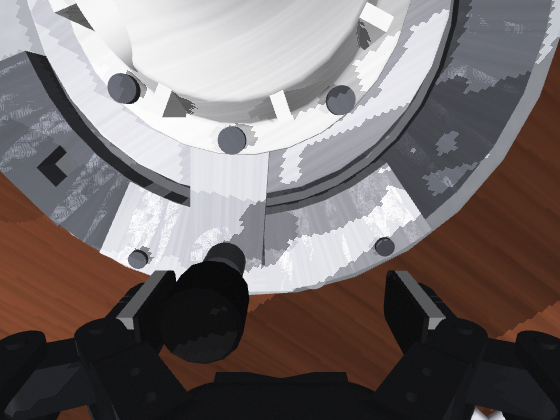

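Guard tripped at first contact: the knob, at about (205,310), touches the trailing pad and is still high (top at 121). Continue more slowly, repeating until it drops.

Run:
```python
from workcell import *
from h import *
thm=.885;a=PHI+thm;t=np.array([-np.sin(a),np.cos(a),0])
base=np.array(P(thm,82,124.7))
for i in range(5):
    hit=movel(base+t*36,max_speed=7,guard=12)
    s=read_state();c=camera('wrist');k=kz(c)
    print(hit,s['time'],ft(s,thm),'tang',((np.array(s['eef_pos'])-base)@t).round(2),k)
    if not hit or k[1][1]<119:break
np.savez('w5.npz',**c)
```

```text
True 13.6167 [-0.  -1.2  1. ] tang 20.92 (np.int64(4910), array([120. , 121.1, 121.5, 121.7]))
True 15.3583 [ 0.4 -3.2  2.7] tang 31.78 (np.int64(4800), array([109.1, 109.9, 110.2, 110.5]))
```

The pin dropped: the knob top is at 110, the same as home. Back off, rise clear and check.

Run:
```python
from workcell import *
from h import *
thm=.885;a=PHI+thm;t=np.array([-np.sin(a),np.cos(a),0])
base=np.array(P(thm,82,124.7))
movel(base+t*4,max_speed=30)
c=camera('wrist');print(mid(c),kz(c))
movel(base+t*4+[0,0,120],max_speed=80);wait(.3)
s=read_state();print(s['time'],s['eef_pos'],ft(s,thm))
c=camera('wrist');cv2.imwrite('pics/w6.png',c['image']);print(kz(c))
```

```text
(np.float64(280.5), np.int64(240), np.int64(318), np.float64(279.0)) (np.int64(5735), array([109.3, 110. , 110.3, 110.5]))
18.4833 [482.53917464 -94.0230053  201.89173274] [-0.6 -0.3 -0.2]
(np.int64(1509), array([109.4, 110.1, 110.4, 110.7]))
```

View pics/w6.png

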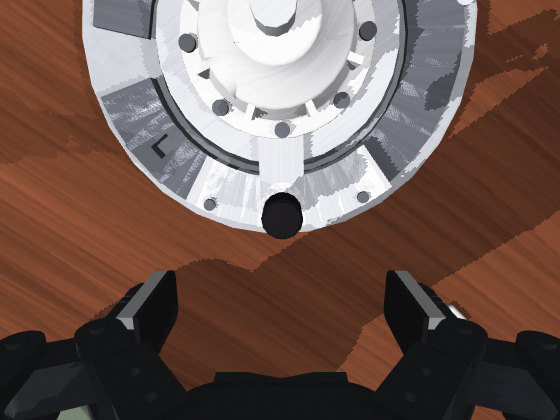

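The view shows the knob at (282,213), fully down in the bright sector, the home hole empty at (160,146), and the gripper clear. Handing in.

```bash
python3 -c "
from workcell import *
print(finish_job())"
```

```text
the job is handed in; nothing more can be done
None
```

The rotor stands at its next stop, about 0.92 rad anticlockwise of home; the pin was dropped home by its own spring (knob top at 110 mm, as at home), the gripper let go clear of everything, and the job was handed in at about 18.5 s.

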